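# Lay out a mug, spoon and carton gift kit on its drawn tray layout

## Robot

A 6-joint arm with a two-finger parallel gripper is mounted at the origin on the work surface. World frame = base frame: x ahead of the robot, y to its left, z up, the work surface at z = 0. Lengths are in m, angles in rad, forces in N, time in s.
With the tool pointing down it reaches from about 0.275 to 0.825 m from the base axis. Payload 4.9 kg.
Tool frame: the origin (TCP) lies midway between the tips of the shut fingers; the grasp point (between the pads) lies 19 mm behind it (bot.grip_depth is the distance from the TCP to the grasp point, in m); z points along the fingers, y is the line along which they close (so a half turn about z gives the same grasp; the last joint's range is limited). The gripper opens to 85 mm and grips with 20 to 120 N. Pads are 22 mm wide; open, the fingers measure 114 mm over their backs; the gripper's body (76 mm by 85 mm) begins 54 mm behind the grasp point. The pads swing forward as they close: fully open they stand 13 mm farther back than shut.
Start: joints at [-1.389, 0.326, -0.193, 1.052, 0, 1.437], TCP at [0.171, -0.523, 0.231] pointing down, gripper open.
Joint ranges: [-2.65, 2.65], [-0.97, 1.79], [-1.3, 1.35], [-1.93, 2.1], [-1.47, 1.37], [-3.14, 3.14]. Speed limits (rad/s): [2.57, 2.57, 3.14, 3.14, 3.14, 3.14].

## Interface

Orientations are given as a unit quaternion [w, x, y, z].
In Python, from cell import bot gives the robot as it stands. Calls block until the motion is done:
- bot.move_pose(position, orientation): joint-space move of the TCP to a pose.
- bot.move_linear(position, speed=0.15, rotation=None, until_force=None): straight line of the TCP; rotation=None keeps the orientation; speed is the mean speed in m/s. With until_force (N) it stops when the force on the tool has changed by that much, and returns True; else False.
- bot.goto_joints(angles): joint-space move.
- bot.set_gripper(opening, grasp_force=None): opening from 0.0 (shut) to 1.0 (fully open); grasp_force is the grip in N (None keeps the last); returns when the fingers have stopped.
- bot.wait(seconds).
- bot.solve_ik(position, orientation): joint angles nearest the present ones, or None.
- bot.camera(name): name is "side" or "top" or "wrist"; returns the picture (400x640x3 uint8, red, green, blue); there is no depth.
- bot.calibration(name): a dict with "mtx" (3x3 intrinsics, pixels), "extrinsics" (4x4, takes a point from world to camera coordinates); the wrist camera has in their place "hand_eye" (4x4, takes a point from camera to tool coordinates, whose origin is the TCP and whose axes are the flange's). Camera axes: x right, y down, z forward; pixel columns grow to the right and rows downward; lengths in m; the calibration is good to about 2 mm. The wrist camera is an equidistant fisheye: a pixel r from the principal point sees the ray r / f radians off the axis. A picture is of the moment at which its call begins: read the wrist's pose just before it. calibration takes no time and is no camera call.
A pose or a line that the arm cannot do raises bot.PlanningError and nothing moves.
- bot.close_job(): hands the job in; it is judged then, once.
Trained networks look in the newest picture that a camera, given by its name, has taken for a name from the list of things; names that differ only in an ending like _2 or _b are one class to them, and where a whole thing is asked for, a point or a joint stands for the part that bears it (a point fixed in the world has none). Each returns a list of dicts, best first, with "confidence" (0 to 1); they miss things now and then, are a little off and sometimes report something else, mostly with a low value. They report only what shows in the picture. A call takes as long as a camera call. They do not tell look-alikes from the thing itself.
- bot.search_frame(camera, thing): "bbox" ([left, top, width, height] in pixels, round what is visible of it).
Readings, each from a call of its own:
- bot.read_clock(): time.
- bot.read_joint_positions(): joint angles.
- bot.read_joint_vel(): joint speeds.
- bot.read_joint_efforts(): joint torques, N m.
- bot.read_position(): TCP position.
- bot.read_tool_rot(): TCP orientation.
- bot.read_ft_force(): force on the tool from outside, world axes, zero at the start.
- bot.read_moment(): the same for the moment, N m.
- bot.read_gripper_width(): opening from 0.0 (shut) to 1.0 (fully open).
- bot.read_finger_force(): force on a finger pad.
Only numpy, scipy, OpenCV 4.12 (cv2) and the standard library are available. Lean on these libraries where they do the work, as an engineer would, in place of code of your own. Each camera call takes 0.05 s, during which the arm holds its last target. There are 200 camera calls.

## Task

Kit the cardboard packing tray to match its drawn layout cards: stand the mug, lay the wooden spoon and lay the small carton each on its own outline, turned as drawn (mug handle and spoon bowl over their drawn shapes), set down gently and not dropped. The carton must end pressing the roller lever switch at the end of its outline just until the switch has clicked, which is when the carton fills its outline, and never into the switch's over-travel. Leave everything else on the table where it stands.

Things in the scene. Friction and masses are not known exactly. Their poses are not given: they have to be found in the camera images.
- mug_mid (a point): White ceramic mug WITH a handle, outside diameter 64 mm, straight wall 4 mm thick, 80 mm tall, open top, stands upright, about 0.22 kg. Point on its axis half-way up (40 mm above its foot); z up, +y towards the handle. The handle is a loop of 10 mm round bar whose outermost edge is 69 mm from the axis along +y, between 15 and 70 mm above the foot.
- mug_handle (a point): Point on the mug's handle, 64 mm from the mug's axis along the mug's +y, 42 mm above its foot.
- spoon_mid (a point): Wooden spoon lying on its flat underside, about 170 mm long, about 0.06 kg. Point at mid-length (its balance point) on the straight handle, 6.5 mm above the underside; +x towards the bowl, z up. The handle is a bar 14 mm wide and 13 mm high from x = -85 to +44 mm; the round bowl, 45 mm across and 14 mm high, is centred at x = +62 mm.
- spoon_bowl (a point): Centre of the spoon's bowl, 62 mm from the point spoon_mid along the spoon's +x.
- carton_mid (a point): Small closed brown cardboard carton with a paper strip along its top, 110 mm (x) by 45 mm (y) by 60 mm tall, about 0.25 kg. Point at its centre, 30 mm above its underside; the two ends are alike, so either way round will do.
- tray: Fixed shallow cardboard tray, 220 mm (x) by 292 mm (y), floor 4 mm thick, rim 12 mm above the table. Origin under its centre on the table. In it lie three fixed white paper layout cards side by side along y, 92 mm apart, each 200 by 82 mm, 2 mm thick (card tops 6 mm above the table), in any order. Each carries one drawn black outline; the cards' x axes run roughly along the tray's x (within 0.05 rad).
- mug_spot (a point): Centre of the circle drawn for the mug, on the card top; its x axis runs along the card. The drawn handle points to -x of this frame, so the mug's +y must point to this -x.
- mug_handle_spot (a point): Place drawn for the mug's handle, 64 mm from mug_spot along its -x, on the card top.
- spoon_spot (a point): Where the spoon's mid-length point belongs, on the card top; +x points to the drawn bowl, along which the spoon must lie.
- spoon_bowl_spot (a point): Centre of the drawn bowl, 62 mm from spoon_spot along +x, on the card top.
- carton_spot (a point): Centre of the carton's drawn rectangle (110 mm along x, 45 mm along y), on the card top. The roller switch stands beyond its +x end: its free roller reaches 12 mm into the rectangle, so lower the carton at least 20 mm short of it (towards -x; there are 35 mm between the rectangle's -x end and the tray rim) and slide it along +x.
- switch_roller (a point): Axis of the small black roller (16 mm diameter, 10 to 26 mm above its card's underside) at the end of the switch's 36 mm steel lever arm. The lever swings level about an upright pin 67 mm from carton_spot along its +x and 30 mm along its -y; pushing the roller towards +x turns it against a light spring of about 0.3 to 0.5 N. Behind it stands a fixed grey switch housing, 28 mm tall, from 80 to 110 mm along +x.
- switch (a joint): Angle of the switch lever in rad: 0 free, clicks at 0.20 (roller pushed about 7 mm), about 0.35 when the carton fills its outline exactly, over-travel beyond 0.55 (a further 7 mm), stop at 0.7. Springs back when released.
- tumbler: Bystander: white ceramic tumbler without handle, 66 mm rim, 53 mm foot, 95 mm tall. Origin under its foot. It stands among the kit items; leave it.
- jar_left: Bystander: amber glass jar, 40 mm diameter, 80 mm tall, standing close to the tray on the robot's left. Origin under its foot.
- jar_right: Bystander: amber glass jar, 40 mm diameter, 80 mm tall, standing close to the tray on the robot's right. Origin under its foot.
- pump_bottle: Bystander: white pump bottle, 60 mm diameter, 188 mm tall, its spout reaching 39 mm from the axis. Origin under its foot.
- tin: Bystander: steel can, 70 mm diameter, 110 mm tall. Origin under its foot. (Other packing things stand beyond the tray and at the table sides, more than 0.72 m ahead of the base or 0.5 m to a side, up to 150 mm tall.)
There are look-alikes about, which are no part of the job. What is shaped like the part that bears carton_mid but purple or yellow is not meant.

How it is judged:
At the end, for the whole second after the job is handed in: Mug, spoon, carton rest on their cards, released, upright/flat: centres within 10 mm of their spots; mug handle within 16 mm, spoon bowl within 14 mm of their drawn places, carton within 0.12 rad; switch lever between click (0.20 rad) and over-travel (0.55 rad) (horizontal distance between mug_mid and mug_spot below 0.01 m and horizontal distance between mug_handle and mug_handle_spot below 0.016 m and angle between each of mug_mid, carton_mid's own z axis and vertical below 0.06 rad and z of mug_mid in the frame of mug_spot below 0.044 m and horizontal distance between spoon_mid and spoon_spot below 0.01 m and horizontal distance between spoon_bowl and spoon_bowl_spot below 0.014 m and angle between spoon_mid's own z axis and vertical below 0.08 rad and z of spoon_mid in the frame of spoon_spot below 0.0105 m and horizontal distance between carton_mid and carton_spot below 0.01 m and angle between the x axis of carton_mid and the x axis of carton_spot, either way round below 0.12 rad and z of carton_mid in the frame of carton_spot below 0.034 m and value of joint switch between 0.2 and 0.55 rad and linear speed of each of mug, spoon, carton below 0.02 m/s and contact force between the fingers and mug below 0.05 N and contact force between the fingers and spoon below 0.05 N and contact force between the fingers and carton below 0.05 N); the robot touches nothing.
It fails at once if the switch is driven into over-travel (beyond 0.55 rad) (value of joint switch above 0.55 rad).
It fails at once if the mug, spoon or carton is dropped or thrown: it moves faster than 0.5 m/s while the fingers do not hold it ((linear speed of mug above 0.5 m/s and contact force between the fingers and mug below 0.02 N) or (linear speed of spoon above 0.5 m/s and contact force between the fingers and spoon below 0.02 N) or (linear speed of carton above 0.5 m/s and contact force between the fingers and carton below 0.02 N)).
It fails at once if a bystander is shifted by more than 20 mm (distance of any of tumbler, jar_left, jar_right, pump_bottle, tin from where it was at the start of the episode above 0.02 m).
It also fails if it takes over 72 s, if anything falls off the work surface, if the arm or the gripper's body presses on something with over 40 N, if the wrist force passes 120 N, or if a joint passes its speed limit or range.

## Working session

There is one attempt and no reset: what is moved stays moved. The work goes in short steps, each a Python script; the robot and the scene stay as the last script left them, time stands still between calls to the robot, and variables do not carry over. Pictures are saved under pics/ and viewed, at most 10 in all, crops included, and the job is handed in when it is done.

```bash
ls; mkdir -p pics
cat > h.py <<'E'
import numpy as np, cv2
from cell import bot
def snap(cam,name):
    im=bot.camera(cam); cv2.imwrite('pics/'+name+'.png',im[:,:,::-1]); return im
def ray(cam,u,v):
    c=bot.calibration(cam);K=np.array(c['mtx']);E=np.array(c['extrinsics'])
    d=np.linalg.inv(K)@[u,v,1];R=E[:3,:3];return -R.T@E[:3,3],R.T@d
def atz(cam,u,v,z):
    o,d=ray(cam,u,v);return o+d*(z-o[2])/d[2]
def proj(cam,p):
    c=bot.calibration(cam);K=np.array(c['mtx']);E=np.array(c['extrinsics'])
    q=K@(E[:3,:3]@np.array(p)+E[:3,3]);return q[:2]/q[2]
E
python3 - <<'E'
from h import *
a=snap('top','top1');b=snap('side','side1')
for cam in('top','side'):
    c=bot.calibration(cam);print(cam,np.round(c['mtx'],1).tolist(),np.round(c['extrinsics'],3).tolist())
    for t in['mug_mid','spoon_mid','carton_mid','tray','switch_roller','tumbler','jar_left','jar_right','pump_bottle','tin','mug_handle','spoon_bowl','mug_spot','spoon_spot','carton_spot']:
        try:print(t,[(np.round(r['bbox']).tolist(),round(r['confidence'],2)) for r in bot.search_frame(cam,t)][:3])
        except Exception as e:print(t,e)
print(bot.read_clock(),bot.read_tool_rot(),bot.calibration('wrist'))
E
```

```text
pics
top [[421.7, 0.0, 318.5], [0.0, 421.7, 195.2], [0.0, 0.0, 1.0]] [[0.024, -1.0, -0.003, -0.016], [-0.985, -0.023, -0.17, 0.494], [0.169, 0.007, -0.986, 1.31], [0.0, 0.0, 0.0, 1.0]]
mug_mid [([205.0, 153.0, 34.0, 25.0], 0.78)]
spoon_mid [([211.0, 188.0, 11.0, 51.0], 0.69), ([421.0, 207.0, 25.0, 23.0], 0.3)]
carton_mid [([412.0, 162.0, 39.0, 20.0], 0.95), ([317.0, 234.0, 38.0, 19.0], 0.71), ([326.0, 141.0, 25.0, 63.0], 0.67)]
tray [([263.0, 135.0, 95.0, 71.0], 0.89)]
switch_roller [([278.0, 153.0, 17.0, 4.0], 0.53)]
tumbler [([422.0, 207.0, 26.0, 22.0], 0.93)]
jar_left [([234.0, 180.0, 15.0, 17.0], 0.73), ([205.0, 151.0, 36.0, 28.0], 0.29), ([279.0, 155.0, 7.0, 1.0], 0.29)]
jar_right [([386.0, 183.0, 15.0, 17.0], 0.54)]
pump_bottle [([473.0, 176.0, 42.0, 20.0], 0.78)]
tin [([135.0, 169.0, 29.0, 24.0], 0.75)]
mug_handle [([204.0, 154.0, 34.0, 26.0], 0.92), ([262.0, 139.0, 94.0, 66.0], 0.45), ([212.0, 189.0, 12.0, 53.0], 0.17)]
spoon_bowl [([210.0, 191.0, 13.0, 49.0], 0.54)]
mug_spot [([296.0, 139.0, 27.0, 60.0], 0.93)]
spoon_spot [([324.0, 143.0, 29.0, 61.0], 0.59)]
carton_spot [([2
[... 1049 characters left out ...]
 174.0, 58.0, 31.0], 0.81), ([226.0, 167.0, 115.0, 72.0], 0.42)]
carton_spot [([234.0, 189.0, 61.0, 44.0], 0.67)]
1.6 [-9.95499914e-06  9.87560913e-01  1.57236900e-01  3.81201692e-06] {'mtx': array([[309.70691629,   0.        , 326.15790728],
       [  0.        , 309.70691629, 198.37219083],
       [  0.        ,   0.        ,   1.        ]]), 'hand_eye': array([[ 2.70666257e-04, -9.55488768e-01, -2.95027355e-01,
         7.61152215e-02],
       [ 9.99999560e-01,  5.23707314e-04, -7.78674636e-04,
         1.14772785e-03],
       [ 8.98522852e-04, -2.95027014e-01,  9.55488489e-01,
        -1.43317036e-01],
       [ 0.00000000e+00,  0.00000000e+00,  0.00000000e+00,
         1.00000000e+00]])}
```

View pics/top1.png

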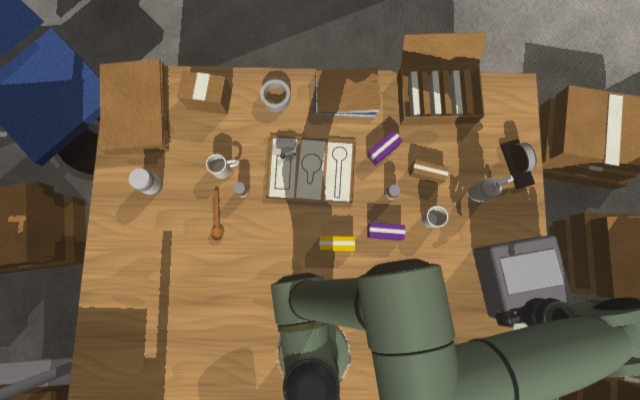

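View pics/side1.png

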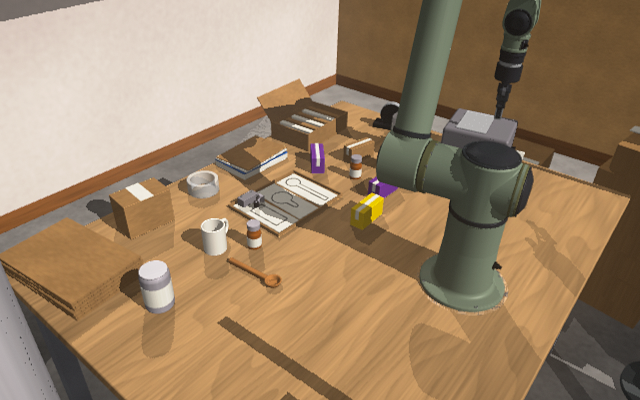

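The top view shows the mug at (218,166) with its handle to the right, and the spoon at (217,210) with its bowl towards the robot. The brown carton is at (430,171). The tray is at (310,168), with the carton, mug and spoon cards from left to right. The side view confirms the tray order and the look-alikes.

```bash
cat >> h.py <<'E'
from scipy.spatial.transform import Rotation as Ro
def down(yaw): return [0,np.cos(yaw/2),np.sin(yaw/2),0]
def wpose():
    p=np.array(bot.read_position());q=np.array(bot.read_tool_rot())
    T=np.eye(4);T[:3,:3]=Ro.from_quat(q[[1,2,3,0]]).as_matrix();T[:3,3]=p
    return T
def wsnap(name):
    T=wpose();im=snap('wrist',name);np.save('pics/'+name+'.npy',T);return im,T
def wproj(T,P):
    c=bot.calibration('wrist');K=c['mtx'];M=np.linalg.inv(T@c['hand_eye'])
    q=P@M[:3,:3].T+M[:3,3];r=np.hypot(q[...,0],q[...,1]);s=np.arctan2(r,q[...,2])/np.maximum(r,1e-9)
    return K[0,0]*q[...,0]*s+K[0,2],K[1,1]*q[...,1]*s+K[1,2]
def watz(T,u,v,z):
    c=bot.calibration('wrist');K=c['mtx'];x=(u-K[0,2])/K[0,0];y=(v-K[1,2])/K[1,1];r=np.hypot(x,y)
    k=np.sin(r)/max(r,1e-9);d=np.array([x*k,y*k,np.cos(r)]);M=T@c['hand_eye'];d=M[:3,:3]@d;o=M[:3,3]
    return o+d*(z-o[2])/d[2]
def ortho(im,T,cx,cy,z,w,h,s):
    "top-down map: up=+x, left=+y, s px per m, size w(y) x h(x) in m; with 50 mm ticks grid labels"
    W,H=int(w*s),int(h*s);jj,ii=np.meshgrid(np.arange(W),np.arange(H))
    P=np.stack([cx+(H/2-ii)/s,cy+(W/2-jj)/s,np.full(ii.shape,z)],-1)
    u,v=wproj(T,P);return cv2.remap(im,u.astype(np.float32),v.astype(np.float32),cv2.INTER_LINEAR)
E
python3 - <<'E'
from h import *
for n,u,v,z in[('mug',216,166,.08),('spoonmid',217,211,.01),('bowl',217,232,.01),('carton',431,171,.06),('tray',310,168,.006),('tumbler',436,216,.095),('jarL',241,186,.08),('jarR',393,187,.08),('tin',140,180,.1),('pump',488,188,.1),('purple',384,147,.06)]:
    print(n,atz('top',u,v,z).round(3))
c=atz('top',431,171,.06);t=atz('top',310,168,.006);m=(atz('top',216,166,.08)+atz('top',217,211,.01))/2
for n,p in(('wc',c),('wt',t),('wm',m)):
    bot.move_pose([p[0],p[1],.27],down(np.pi+np.arctan2(p[1],p[0])*0));wsnap(n);print(n,bot.read_clock(),bot.read_joint_positions().round(2))
    for t in {'wc':['carton_mid'],'wt':['mug_spot','spoon_spot','carton_spot','switch_roller'],'wm':['mug_mid','mug_handle','spoon_mid','spoon_bowl']}[n]:
        print(t,[(np.round(r['bbox']).tolist(),round(r['confidence'],2)) for r in bot.search_frame('wrist',t)][:2])
import cv2
def g(n,cx,cy,z,w,h,s):
    im=cv2.imread(f'pics/{n}.png');return ortho(im,np.load(f'pics/{n}.npy'),cx,cy,z,w,h,s)
cv2.imwrite('pics/ot.png',g('wt',round(float(atz('top',310,168,.006)[0]),2),round(float(atz('top',310,168,.006)[1]),2),.006,.34,.26,2000))
mm=np.round(m,2);cc=np.round(c,2);print('centres',mm,cc,np.round(atz('top',310,168,.006),2))
a=g('wm',mm[0],mm[1],.013,.3,.4,1300);b=g('wc',cc[0],cc[1],.06,.3,.4,1300)
cv2.imwrite('pics/om.png',np.hstack([a,b]))
E
```

```text
mug [0.574 0.321 0.08 ]
spoonmid [0.44  0.326 0.01 ]
bowl [0.371 0.321 0.01 ]
carton [ 0.578 -0.362  0.06 ]
tray [0.592 0.026 0.006]
tumbler [ 0.429 -0.365  0.095]
jarL [0.511 0.238 0.08 ]
jarR [ 0.519 -0.237  0.08 ]
tin [0.519 0.548 0.1  ]
pump [ 0.519 -0.525  0.1  ]
purple [ 0.654 -0.212  0.06 ]
wc 3.475 [-0.67  0.57  0.28  1.29 -0.   -0.67]
carton_mid [([280.0, 140.0, 96.0, 60.0], 0.93), ([495.0, 0.0, 75.0, 35.0], 0.67)]
wt 5.0167 [-0.08  0.39 -0.01  1.18 -0.   -0.08]
mug_spot [([295.0, 83.0, 69.0, 152.0], 0.9)]
spoon_spot [([229.0, 82.0, 57.0, 145.0], 0.91)]
carton_spot [([360.0, 86.0, 69.0, 149.0], 0.93)]
switch_roller [([372.0, 184.0, 34.0, 21.0], 0.6), ([513.0, 6.0, 27.0, 108.0], 0.34)]
wm 6.45 [ 0.44  0.4   0.02  1.19 -0.    0.44]
mug_mid [([277.0, 193.0, 79.0, 67.0], 0.66)]
mug_handle [([274.0, 188.0, 79.0, 71.0], 0.76), ([171.0, 241.0, 26.0, 17.0], 0.4)]
spoon_mid [([307.0, 37.0, 34.0, 128.0], 0.77)]
spoon_bowl [([308.0, 37.0, 35.0, 124.0], 0.79)]
centres [0.51 0.32 0.05] [ 0.58 -0.36  0.06] [0.59 0.03 0.01]
```

View pics/ot.png

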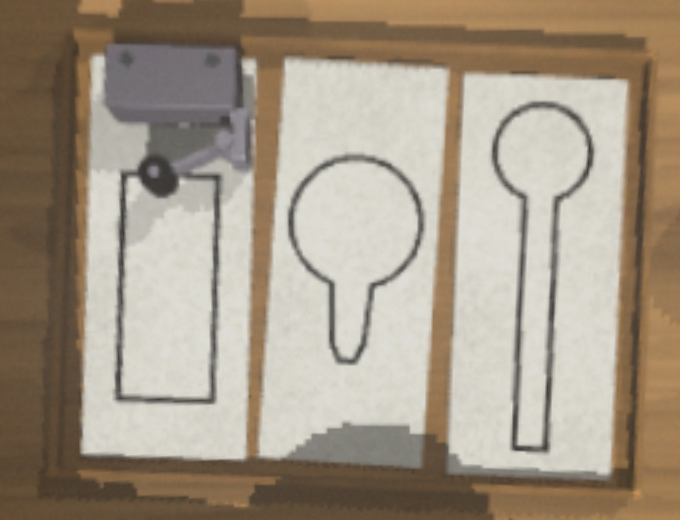

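View pics/om.png

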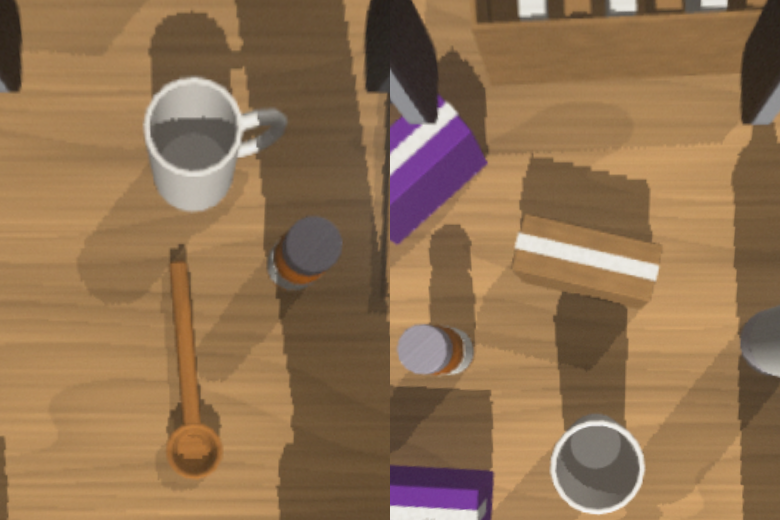

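The tray map shows all three outlines clearly, and their sizes check out (circle 66 mm, rectangle 113 mm, spoon 174 mm). The mug rim is at (194,124) with its handle to the right, the spoon bowl at (194,450), and the brown carton strip runs from (515,243) to (659,272).

```bash
cat >> h.py <<'E'
MUG=np.array([.6095,.022]);MUGA=np.pi-.065
SP=np.array([.5825,-.069]);SPA=-.042
CA=np.array([.576,.116]);CAA=-.022
def pick(x,y,z,yaw,opening=1.0,force=30,hover=.22):
    bot.move_pose([x,y,hover],down(yaw));bot.set_gripper(opening)
    bot.move_linear([x,y,z],speed=.2);bot.set_gripper(0.0,force)
    print('width',bot.read_gripper_width(),'F',bot.read_finger_force(),bot.read_clock())
def lower(x,y,z,f=3,over=.006):
    bot.move_linear([x,y,z+.01],speed=.2)
    print('touch',bot.move_linear([x,y,z-over],speed=.02,until_force=f),bot.read_position().round(4))
E
python3 - <<'E'
from h import *
T=np.load('pics/wm.npy')
def om(px,py,z):
    P=np.array([.51+(260-py)/1300,.32+(195-px)/1300,.013]);u,v=wproj(T,P);return watz(T,u,v,z)
c=om(194,124,.08);f=om(192,175,.0);h=om(286,121,.065);d=h-c
a=np.arctan2(d[1],d[0]);print('mug',c.round(4),f.round(4),h.round(4),np.hypot(*d[:2]),a)
yaw=a%(2*np.pi)
assert abs(c[0]-.574)<.02 and abs(c[1]-.321)<.02 and .058<np.hypot(*d[:2])<.08
pick(c[0],c[1],.025,yaw)
bot.move_linear([c[0],c[1],.16],speed=.2)
print(bot.read_gripper_width(),bot.read_ft_force())
bot.move_pose([*MUG,.12],down(np.pi-.065))
wsnap('m2');print(bot.read_clock())
E
```

```text
mug [0.5841 0.3209 0.08  ] [0.58   0.3223 0.    ] [0.5929 0.2593 0.065 ] 0.06223884941697237 -1.4282199575145582
width 0.7445362506022939 F 33.23676522821188 9.8917
0.7432763573818892 [-1.00311603  0.58000874 -2.33959307]
11.95
```

View pics/m2.png

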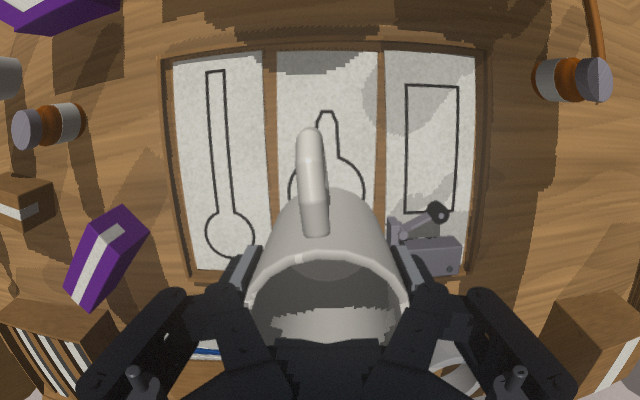

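The mug is held. Its handle shows at about u=310, left of the image centreline, so I'll measure its angle before placing it.

Run:
```python
from h import *
T=np.load('pics/m2.npy');zf=T[2,3]-.025
for th in(0,-.05,-.1,-.15,-.2,.1):
  for dx in (0,):
    L=lambda r,b,z:(T[:3,3]*[1,1,0]+T[:3,0]*(dx+r*np.cos(th)-b*np.sin(th))+T[:3,1]*(r*np.sin(th)+b*np.cos(th)))+[0,0,zf+z]
    print(th,[np.round(wproj(T,L(r,0,z)),0).tolist() for r,z in((.064,.07),(.069,.065),(.032,.08),(.037,.07))])
im=cv2.imread('pics/m2.png')[110:270,230:420];cv2.imwrite('pics/m2c.png',cv2.resize(im,None,fx=4,fy=3.6,interpolation=cv2.INTER_CUBIC))
```

```text
0 [[329.0, 139.0], [329.0, 122.0], [329.0, 245.0], [328.0, 219.0]]
-0.05 [[319.0, 139.0], [318.0, 123.0], [324.0, 245.0], [323.0, 219.0]]
-0.1 [[309.0, 140.0], [308.0, 123.0], [319.0, 245.0], [318.0, 219.0]]
-0.15 [[299.0, 141.0], [297.0, 125.0], [314.0, 246.0], [312.0, 220.0]]
-0.2 [[289.0, 143.0], [287.0, 127.0], [309.0, 246.0], [307.0, 221.0]]
0.1 [[349.0, 140.0], [349.0, 124.0], [339.0, 245.0], [339.0, 219.0]]
```

View pics/m2c.png

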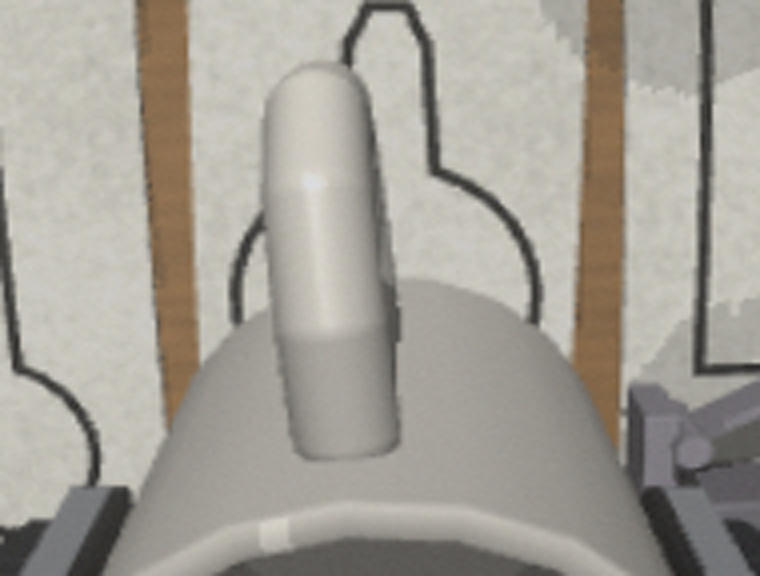

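Run:
```python
from h import *
p=MUG+[-.0015,0]; y=np.pi-.16
bot.move_pose([*p,.10],down(y))
lower(p[0],p[1],.031)
bot.set_gripper(1.0)
bot.move_linear([*p,.22],speed=.25)
wsnap('m3')
x,yy=.4256,.3261
pick(x,yy,.004,2*np.pi+.085,opening=.5,hover=.12)
bot.move_linear([x,yy,.17],speed=.2)
print(bot.read_gripper_width())
bot.move_pose([*SP,.13],down(np.pi-.042))
wsnap('s2');print(bot.read_clock())
a=ortho(cv2.imread('pics/m3.png'),np.load('pics/m3.npy'),.59,.03,.006,.32,.26,1200)
b=cv2.imread('pics/s2.png')[:,120:520]
cv2.imwrite('pics/ms.png',np.hstack([cv2.copyMakeBorder(a,0,400-a.shape[0],0,0,0),b]))
```

```text
touch True [0.6086 0.0219 0.0328]
width 0.1531593677609205 F 31.403836011886597 18.4333
0.14983734116110162
21.6167
```

View pics/ms.png

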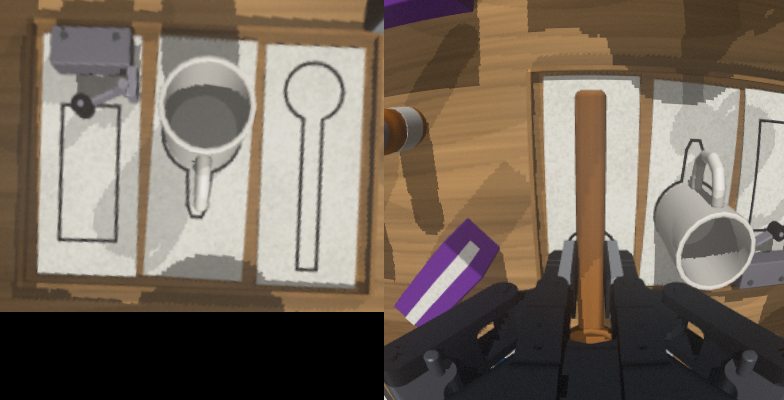

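The mug sits on its circle with its handle over the drawn one. The spoon is held straight, and its handle end is at about (326,91) in the wrist picture.

Run:
```python
from h import *
T=np.load('pics/s2.npy')
best=min(np.arange(.06,.11,.0005),key=lambda r:abs(wproj(T,T[:3,3]+T[:3,0]*r+[0,0,.009])[1]-91))
uy=wproj(T,T[:3,3]+T[:3,0]*.085+[0,0,.009]);print('end at',best,uy)
e=best-.085   # spoon mid lies at +e along tool x
assert abs(e)<.012
p=SP-e*T[:2,0]
bot.move_pose([*p,.06],down(np.pi-.042))
lower(p[0],p[1],.010,f=2)
bot.set_gripper(.5)
bot.move_linear([*p,.22],speed=.25)
wsnap('s3')
x,y=.582,-.3615
pick(x,y,.018,1.372,opening=1.0,force=30,hover=.16)
bot.move_linear([x,y,.16],speed=.2)
yaw=np.pi+CAA;u=np.array([np.cos(CAA),np.sin(CAA)])
q=CA-.026*u
bot.move_pose([*q,.14],down(yaw))
wsnap('c2');print(bot.read_gripper_width(),bot.read_clock())
a=ortho(cv2.imread('pics/s3.png'),np.load('pics/s3.npy'),.59,.03,.006,.32,.26,1200)
b=cv2.imread('pics/c2.png')[:,120:520]
cv2.imwrite('pics/sc.png',np.hstack([cv2.copyMakeBorder(a,0,400-a.shape[0],0,0,0),b]))
```

```text
end at 0.08100000000000002 (np.float64(327.9326959714416), np.float64(81.6201362556593))
touch True [ 0.5789 -0.0689  0.0115]
width 0.531107567709526 F 32.18956410884857 27.3083
0.5238231905740866 29.9667
```

View pics/sc.png

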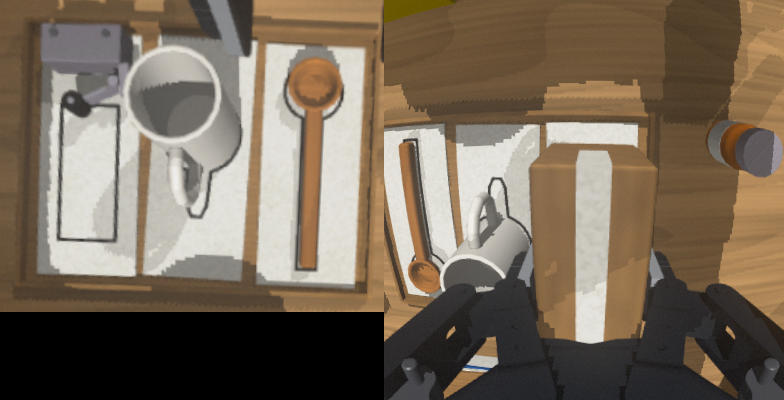

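The spoon fits its outline once the 5 mm parallax at the bowl is allowed for. The carton is held square, with the end edge of its top at about v=166 and running from u=266 to u=393.

Run:
```python
from h import *
T=np.load('pics/c2.npy')
f=lambda r,b:wproj(T,T[:3,3]+T[:3,0]*r+T[:3,1]*b+[0,0,.042])
best=min(np.arange(.035,.075,.0005),key=lambda r:abs(f(r,0)[1]-166))
print('end at',best,f(best,-.0225),f(best,.0225),f(.055,0))
e=best-.055;assert abs(e)<.012
u=np.array([np.cos(CAA),np.sin(CAA)]);yaw=np.pi+CAA
full=CA+e*u    # tool x = -u, carton centre = TCP - e*u
q=full-.026*u
bot.move_pose([*q,.06],down(yaw))
lower(q[0],q[1],.024,f=3)
z=bot.read_position()[2]
bot.move_linear([*full,z],speed=.02)
print(bot.read_position(),full,bot.read_ft_force())
bot.set_gripper(.75)
bot.move_linear([*full,.2],speed=.2)
bot.move_pose([.60,.09,.26],down(np.pi))
wsnap('c3');print(bot.read_clock())
im=cv2.imread('pics/c3.png');T=np.load('pics/c3.npy')
cv2.imwrite('pics/c3o.png',np.hstack([ortho(im,T,.59,.06,.006,.26,.28,1500),ortho(im,T,.59,.06,.066,.26,.28,1500)]))
```

```text
end at 0.05450000000000002 (np.float64(261.9124516242766), np.float64(166.97897004963056)) (np.float64(394.8995642268347), np.float64(167.04541410056103)) (np.float64(328.5357827913118), np.float64(165.0524688968401))
touch True [0.5499 0.1166 0.0252]
[0.57349472 0.11629248 0.0252166 ] [0.57550012 0.116011  ] [-5.93516211  1.06132135  6.79349818]
34.4667
```

View pics/c3o.png

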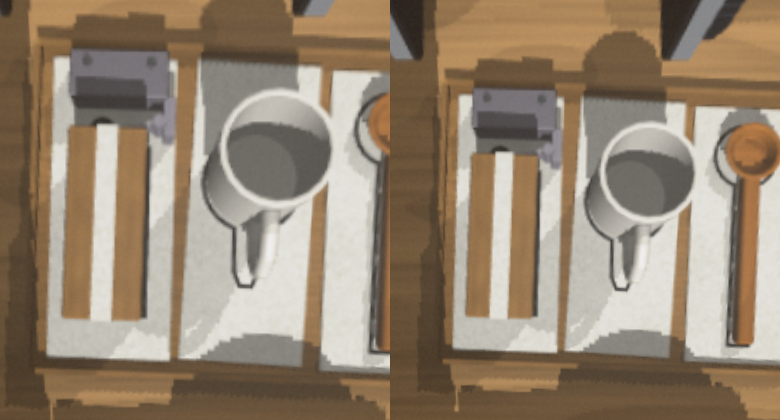

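The carton lies straight at about x=0.573, roughly 3 mm short of filling its outline, because the arm lagged under friction. That leaves little margin past the click, so I'll regrip it without downward pressure and nudge it +3 mm.

Run:
```python
from h import *
u=np.array([np.cos(CAA),np.sin(CAA)]);yaw=np.pi+CAA
p=np.array([.5735,.1160])
bot.move_pose([*p,.15],down(yaw));bot.set_gripper(.75)
bot.move_linear([*p,.027],speed=.15);bot.set_gripper(0,20)
a=bot.read_position();print(a)
for k in range(2):
    b=bot.read_position();d=.003-(b-a)[:2]@u
    if d>.0007: bot.move_linear([*(b[:2]+u*d),b[2]],speed=.01)
print(bot.read_position(),bot.read_ft_force())
bot.set_gripper(.75);b=bot.read_position()
bot.move_linear([b[0],b[1],.2],speed=.15)
bot.move_pose([.60,.05,.27],down(np.pi))
wsnap('c4');print(bot.read_clock())
im=cv2.imread('pics/c4.png');T=np.load('pics/c4.npy')
cv2.imwrite('pics/c4o.png',np.hstack([ortho(im,T,.59,.03,.006,.26,.28,1500),ortho(im,T,.59,.06,.066,.26,.28,1500)]))
```

```text
[0.57451421 0.11622735 0.02825604]
[0.57697998 0.1162306  0.02829737] [-4.97814042  1.32739059  4.27562281]
39.4417
```

View pics/c4o.png

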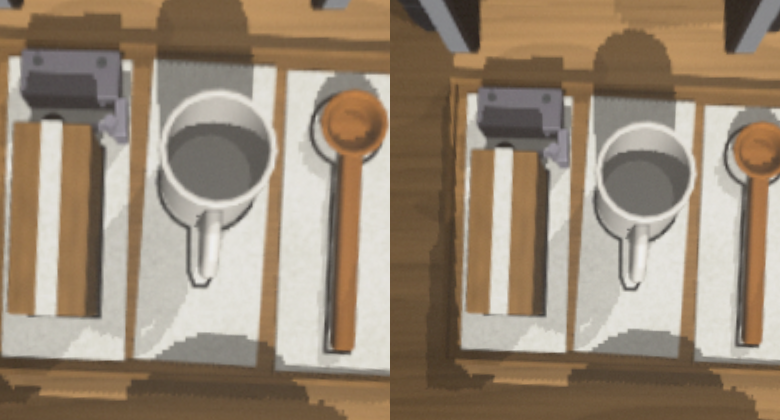

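The carton is now within about 1 mm of its outline along x, with the roller pressed against its end. The mug and spoon also match their outlines after parallax, so I'm handing in.

```bash
python3 -c "
from h import *
print(bot.close_job(),bot.read_clock())"
```

```text
the job is handed in; nothing more can be done
the job is handed in; nothing more can be done
```

I placed the mug, spoon and carton on their outlines and handed the job in at about 40 s. By camera each is within a few mm; the switch angle (about 0.3 rad) is inferred from the carton's position, and no verdict came back.

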